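# Reset the tripped breaker under the power pack's push-latch flap

### The arm

A 6-joint arm with a two-finger parallel gripper is mounted at the origin on a cart in front of the work surface, level with it; the furniture and walls round the work are solid. World frame = base frame: x ahead of the robot, y to its left, z up, the work surface at z = 0. Lengths are in m, angles in rad, forces in N, time in s.
With the tool pointing down it reaches from about 0.425 to 0.95 m from the base axis. Payload 14.7 kg.
Tool frame: the origin (TCP) lies at the very end of the fingers, on their centre line; the grasp point (between the pads) lies behind it (env.tcp_to_grasp is the z of the grasp point in the tool frame, in m); z points along the fingers, y is the line along which they close (so a half turn about z gives the same grasp; the last joint's range is limited). The gripper opens to 85 mm and grips with 20 to 120 N. Pads are 22 mm wide; open, the fingers measure 114 mm over their backs; the gripper's body (76 mm by 85 mm) begins 54 mm behind the grasp point. The pads swing forward as they close: fully open they stand 13 mm farther back than shut.
Start: joints at [-1.295, 0.48, 1.596, -0, 1.065, -0.047], TCP at [0.206, -0.616, 0.231] pointing down, gripper open.
Joint ranges: [-2.75, 2.75], [-0.82, 2.05], [0.23, 2.67], [-1.56, 4.7], [0.09, 2.69], [-2.92, 2.92]. Speed limits (rad/s): [1.89, 1.89, 2.39, 3.01, 3.01, 3.01].

### API

Orientations are given as [roll, pitch, yaw] about the fixed x, y, z axes, in that order (R = Rz(yaw) Ry(pitch) Rx(roll)).
In Python, from bench import env, eyes gives the robot as it stands.
- The arm moves only by the tool play_rows, never from a script. Its argument "steps" is a list of rows, each a list of 3 entries, a list of its own where there are three numbers: the shift along the world's x, y, z in m, then the turn, a rotation vector about the world's x, y, z in degrees, then the opening, from -1 (shut) to 1 (fully open), so that 0 is half open. In form: [[[tx, ty, tz], [rx, ry, rz], hand], ...]. A call has 1 to 8 rows; each row is the pose to reach, as a shift and turn from the pose commanded when the call began; what a row does not reach only later rows make up. A row lasts 1/12 s, in which the tool goes at most 41.7 mm and 7.16 degrees, less where a joint would pass 70% of its speed; a pose out of reach is approached as far as the arm can. A call with a gripper value outside its range is refused whole. The fingers move at their own pace and stop on an object; the grip force is fixed at half the most. Time passes only in rows, so rows that repeat a pose let the fingers close. It gives the time, the measured TCP pose, the force, the opening and the grip force at its end, in the units of the state.
- env.state(): the state, without advancing time (a new reading comes with each control period).
- eyes.grab_frame(name): name is "scene" or "top" or "wrist"; returns a dict with "frame" (384x512x3 uint8, red, green, blue), "z_map" (384x512 float32, m along the optical axis (not along the pixel's ray), 0 where there is no reading), "camera_matrix" (3x3 intrinsics, pixels), "dist_coeffs" ([k1, k2, p1, p2, k3] as OpenCV has them; the pictures are not rectified), "rvec" (rotation vector, rad) and "tvec" (3), from world to camera coordinates, as OpenCV has them. Camera axes: x right, y down, z forward; pixel columns grow to the right and rows downward; lengths in m; the calibration is good to about 2 mm. A picture is of the moment at which its call begins.
- env.close_job(): hands the job in; it is judged then, once.
The state is a dict: "clock": time; "joints": joint angles; "joint_velocities": joint speeds; "tau": joint torques, N m; "ee_pos": TCP position; "ee_rot": TCP orientation; "force": force on the tool from outside, world axes, zero at the start; "moment": the same for the moment, N m; "opening": opening from 0.0 (shut) to 1.0 (fully open); "grip_force": force on a finger pad.
Only numpy, scipy, OpenCV 4.12 (cv2) and the standard library are available. Lean on these libraries where they do the work, as an engineer would, in place of code of your own. Each camera call takes 0.05 s, during which the arm holds its last target. There are 200 camera calls.

### The job

The breaker of the battery power pack on the bench has tripped. Press the orange flap on top of the pack and let go so that it pops open, push the red breaker button underneath fully in, then push the flap shut and press it down once more so that it stays latched. It is all done by touching and pushing: do not lift, tip or shift the pack, and leave the tape roll on top of it and the things round it where they are.

Things in the scene. Friction and masses are not known exactly. Their poses are not given: they have to be found in the camera images.
- power_pack: charcoal battery power pack, 156 mm (its x) by 260 mm (its y; 282 over the end bumpers) by 130 mm high, loose but heavy (3 to 5 kg), upright on four rubber feet; origin at the centre of its underside, z up; its front with two round outlets faces its -x. The flat top is at 130 mm; an orange flap fills most of the top's right half (its -y half)
- flap_hinge (a point): middle of the flap's hinge line, level with the pack's top, fixed to the pack: 32 mm behind and 50 mm to the right of the pack's middle, the line along the pack's y, 46 mm of flat top behind it. The flap is 118 mm wide (pack's y), 4 mm thick and reaches 82 mm from this line toward the pack's front; at 0 its top face is level with the pack's top
- flap (a joint): flap angle (rad): about 0.01 latched shut, -0.09 pressed in to the stop, about 1.45 open, up to 1.70 if pushed back. Push-push latch: a full press in to the stop (7 mm at the free edge, 2 to 4 N, then hard) and letting go toggles it: from shut a light damped spring swings it open within 1.5 s; from open, pushed down past 0 to the stop and let go, it stays latched. A half press changes nothing
- flap_press (a point): point on the outer (top) face of the flap, in the middle of its width, 66 mm from the hinge line, 16 mm from the free edge, marked by three small ribs; moves with the flap; level with the pack's top when latched. Press anywhere near it. Open, the flap stands nearly upright with this face to the rear; pushing it there toward the pack's front and down (under 5 N) shuts it
- breaker_top (a point): centre of the top of the red breaker button, 14 mm across, in the recess under the flap, 58 mm ahead of the hinge line, 24 mm right of the flap's middle; it goes straight down. The recess is 86 by 122 mm, 28 mm deep from the pack's top; the bezel round the button ends 22 mm below the top; 46 mm left of the button begins a black catch housing (16 mm below the top)
- breaker (a joint): travel of the breaker button (m): 0 to 0.001 tripped (its top 13 mm below the pack's top), 0.007 fully in (20 mm below). It needs 4 to 6 N, has no spring and stays where it is pushed; a hard stop at the end
- tape_roll: roll of brown masking tape, 101 mm across, 24 mm high, lying on the left half of the pack's top beside the flap; loose, to be left there; origin at the centre of its underside
- palm_sander: green and black palm sander, 100 x 141 x 122 mm high, standing to the left of the pack; loose bystander; origin at the centre of its underside
- shellac_jar: brown jar with a steel lid, 67 mm across, 108 mm high, behind and to the left of the pack; loose bystander; origin at the centre of its underside
- tea_mug: white mug, 78 mm across, 97 mm high, to the right of the pack; loose bystander; origin at the centre of its underside
- pliers: red-handled pliers lying flat, 60 x 190 x 13 mm, to the right; loose bystander; origin at the centre of the underside
- screwdriver_a: screwdriver with a yellow handle lying to the right of the pack, 28 x 220 x 24 mm; loose bystander; origin at the centre of the underside

How it is judged:
By the outcome, as a careful person would: the job done as asked, in the order asked, and still so for the second after the job is handed in, with the robot touching nothing.
It also fails if it takes over 48 s, if anything falls off the work surface, if the arm or the gripper's body presses on something with over 40 N, if the wrist force passes 120 N, or if a joint passes its speed limit or range.

## Working session

There is one attempt and no reset: what is moved stays moved. The work goes in short steps, Python scripts to look and compute and a tool call to move; the robot and the scene stay as the last step left them, time stands still between calls to the robot, and variables do not carry over. Pictures are saved under pics/ and viewed, at most 10 in all, crops included, and the job is handed in when it is done.

Besides the shell and the picture viewer there is one more tool, called after "Call:" by a JSON object that holds its "fn" and its "kwargs". play_rows: Moves the arm, as the interface text tells. Its arguments: {"type":"object","properties":{"steps":{"type":"array","items":{"type":"array"}}},"required":["steps"]}

```bash
mkdir -p pics; cat > h.py <<'E'
import numpy as np, cv2
from bench import env, eyes
def grab(n,save=None):
    f=eyes.grab_frame(n)
    if save: cv2.imwrite('pics/'+save,f['frame'][:,:,::-1])
    return f
def rays(f,px):
    p=cv2.undistortPoints(np.array(px,float).reshape(-1,1,2),f['camera_matrix'],f['dist_coeffs'])[:,0]
    R=cv2.Rodrigues(np.array(f['rvec'],float))[0]; t=np.array(f['tvec'],float).ravel()
    return -R.T@t, np.c_[p,np.ones(len(p))]@R
def onz(f,px,z):
    o,d=rays(f,px); return o+d*((z-o[2])/d[:,2])[:,None]
def cloud(f,m):
    v,u=np.nonzero(m&(f['z_map']>0)); o,d=rays(f,np.c_[u,v]); return o+d*f['z_map'][v,u][:,None]
def orange(f):
    h=cv2.cvtColor(f['frame'],cv2.COLOR_RGB2HSV); return cv2.inRange(h,(5,150,110),(20,255,255))>0
E
python3 - <<'E'
from h import *
a=grab('top','t0.png');b=grab('scene','s0.png')
i=np.hstack([cv2.imread('pics/t0.png'),cv2.imread('pics/s0.png')]);cv2.imwrite('pics/both.png',cv2.resize(i,(800,300)))
print(env.state())
m=orange(a);n,l,s,c=cv2.connectedComponentsWithStats(m.astype('uint8'))
for k in range(1,n):
  if s[k,4]>60: 
    P=cloud(a,l==k);print(s[k],c[k],np.median(P,0),P.min(0),P.max(0)); print(cv2.boxPoints(cv2.minAreaRect(np.argwhere(l==k)[:,::-1].astype('float32'))))
E
```

```text
{'clock': 0.1, 'joints': array([-1.29459385e+00,  4.80770040e-01,  1.59682873e+00,  1.77300613e-06,
        1.06506846e+00, -4.65843638e-02]), 'joint_velocities': array([-9.93903239e-05, -3.18535716e-03, -1.65325037e-03,  2.97999260e-04,
        2.05837833e-03, -2.32671333e-04]), 'tau': array([-3.21137613e-04, -9.52258515e+01, -4.31040788e+01, -1.09958585e-04,
        5.28972785e-03,  3.97731844e-05]), 'ee_pos': array([ 0.20611631, -0.61606536,  0.2307293 ]), 'ee_rot': array([-3.14051931e+00, -5.15889582e-05,  3.22785953e-01]), 'force': array([-0.20972971,  0.19863598,  0.42843803]), 'moment': array([-0.04029316, -0.0328463 , -0.00217457]), 'grip_force': 0.0, 'opening': 1.0014198899413427}
[225 102  18  27 126] [235.84126984 118.41269841] [0.7981759  0.00266873 0.30043527] [ 0.76772397 -0.01865732  0.25178041] [0.864731   0.04451046 0.31280427]
[[223.98045  122.937096]
 [234.99998  101.99999 ]
 [247.24077  108.44251 ]
 [236.22124  129.37961 ]]
[277 109  62   7 191] [300.70157068 112.9947644 ] [ 0.88140614 -0.24089081  0.12515691] [ 0.87117236 -0.40560822  0.11366224] [ 0.89979924 -0.
[... 789 characters left out ...]
2.63998]]
[360 193  10  14 107] [364.57009346 199.63551402] [ 0.53158974 -0.52793595  0.03956828] [ 0.50470581 -0.54718711  0.02560388] [ 0.56032791 -0.50683341  0.04967368]
[[360. 193.]
 [369. 193.]
 [369. 206.]
 [360. 206.]]
[316 216  11  22 101] [320.31683168 225.53465347] [ 0.42531022 -0.34002556  0.02024711] [ 0.37496481 -0.36581057 -0.00044305] [ 0.46414718 -0.32379272  0.03213716]
[[315.05884 216.23532]
 [321.1765  214.7059 ]
 [326.52948 236.11768]
 [320.4118  237.6471 ]]
[449 217  10  11  86] [453.37209302 221.73255814] [ 0.43864207 -0.89532715  0.05225108] [ 0.41761433 -0.91912686  0.0430572 ] [ 0.46013097 -0.87790958  0.07323835]
[[449. 217.]
 [458. 217.]
 [458. 227.]
 [449. 227.]]
```

View pics/both.png

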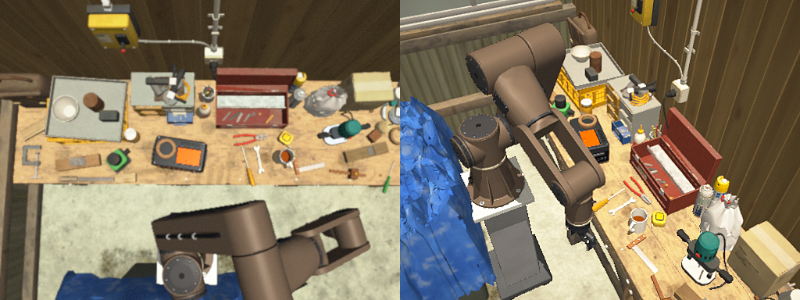

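View pics/t0.png

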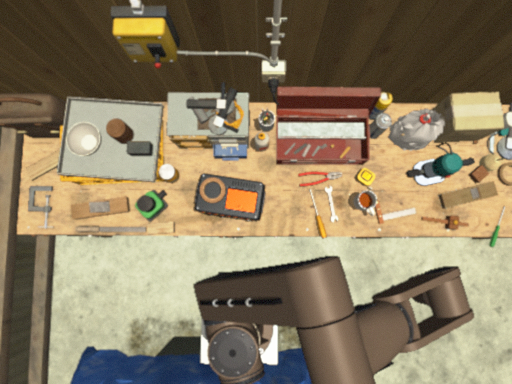

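The top view shows the pack at about px (230,197) with the orange flap at (241,200). The flap sits near x 0.52, y -0.01, and the pack's yaw is about -8°. Next I go above it with the fingers shut.

Call:
{"fn": "play_rows", "kwargs": {"steps": [[[0.02,0.03,0.03],[0,0,-3],-1],[[0.05,0.06,0.06],[0,0,-6],-1],[[0.08,0.09,0.09],[0,0,-9],-1],[[0.11,0.12,0.1],[0,0,-12],-1],[[0.14,0.15,0.11],[0,0,-15],-1],[[0.17,0.18,0.11],[0,0,-18],-1],[[0.19,0.21,0.11],[0,0,-21],-1],[[0.21,0.245,0.11],[0,0,-24],-1]]}}

```text
clock: 0.77
ee_pos: [0.4064, -0.3875, 0.3413]
ee_rot: [3.141, -0.001, -0.099]
force: [0.9, 0.1, 0.8]
opening: 0.001
grip_force: 0.0
```

Call:
{"fn": "play_rows", "kwargs": {"steps": [[[0.01,0.04,0],[0,0,-1],-1],[[0.02,0.08,0],[0,0,-2],-1],[[0.03,0.12,0],[0,0,-2.5],-1],[[0.04,0.16,0],[0,0,-2.5],-1],[[0.05,0.2,0],[0,0,-2.5],-1],[[0.06,0.24,0],[0,0,-2.5],-1],[[0.065,0.28,0],[0,0,-2.5],-1],[[0.07,0.32,0],[0,0,-2.5],-1]]}}

```text
clock: 1.43
ee_pos: [0.4748, -0.0668, 0.3408]
ee_rot: [-3.142, 0.0, -0.14]
force: [1.3, 0.2, 0.5]
opening: 0.001
grip_force: 0.0
```

Call:
{"fn": "play_rows", "kwargs": {"steps": [[[0.0,0.03,0],[0,0,0],-1],[[0.0,0.03,0],[0,0,0],-1],[[0.0,0.03,0],[0,0,0],-1]]}}

```text
clock: 1.68
ee_pos: [0.4748, -0.0373, 0.3408]
ee_rot: [-3.142, 0.0, -0.136]
force: [0.3, -0.5, 0.5]
opening: 0.004
grip_force: 0.0
```

```bash
python3 - <<'E'
from h import *
a=grab('wrist','w0.png'); s=env.state();print(s['clock'],s['ee_pos'],s['ee_rot'],s['force'],env.tcp_to_grasp)
m=orange(a);n,l,st,c=cv2.connectedComponentsWithStats(m.astype('uint8'))
k=1+np.argmax(st[1:,4]);r=cv2.boxPoints(cv2.minAreaRect(np.argwhere(l==k)[:,::-1].astype('float32')))
print(st[k],r,onz(a,r,.13),np.median(cloud(a,l==k),0))
print('cam',rays(a,[[256,192]]))
E
```

```text
1.7333 [ 0.47483225 -0.03842899  0.34078969] [ 3.14134973e+00  3.09166117e-04 -1.37921540e-01] [ 0.42725825 -0.18350632 -0.78337847] -0.0187
[ 175   91  105   71 6920] [[174.09386  159.96124 ]
 [175.01833   90.626915]
 [279.18646   92.01584 ]
 [278.26202  161.35016 ]] [[ 0.48954592  0.06169065  0.13      ]
 [ 0.56751001  0.04341542  0.13      ]
 [ 0.54972592 -0.07317097  0.13      ]
 [ 0.4705021  -0.06272964  0.13      ]] [ 0.52124103 -0.00991655  0.13074487]
cam (array([ 0.54630372, -0.04737997,  0.48356971]), array([[-0.29822551,  0.04503827, -0.95356751]]))
```

View pics/w0.png

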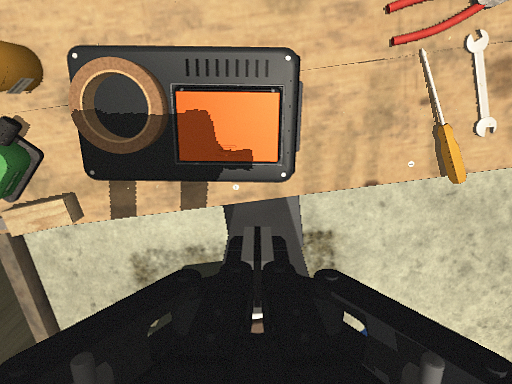

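The wrist view shows the flap at px (175–279, 91–161), the tape roll at (117,105) and no obstructions. Flap centre is about (0.520,-0.009), yaw -8.7°, which puts the press point at (0.495,-0.005) and the button at (0.500,-0.030). I'll descend onto the press point.

Call:
{"fn": "play_rows", "kwargs": {"steps": [[[0.01,0.016,-0.03],[0,0,-0.5],-1],[[0.02,0.033,-0.07],[0,0,-1],-1],[[0.02,0.033,-0.11],[0,0,-1],-1],[[0.02,0.033,-0.15],[0,0,-1],-1],[[0.02,0.033,-0.18],[0,0,-1],-1],[[0.02,0.033,-0.2],[0,0,-1],-1],[[0.02,0.033,-0.204],[0,0,-1],-1],[[0.02,0.033,-0.204],[0,0,-1],-1]]}}

```text
clock: 2.4
ee_pos: [0.4942, -0.0068, 0.1359]
ee_rot: [3.141, 0.003, -0.159]
force: [0.5, -0.5, 0.1]
opening: 0.001
grip_force: 0.0
```

Call:
{"fn": "play_rows", "kwargs": {"steps": [[[0,0,-0.003],[0,0,0],-1],[[0,0,-0.006],[0,0,0],-1],[[0,0,-0.008],[0,0,0],-1],[[0,0,-0.008],[0,0,0],-1]]}}

```text
clock: 2.73
ee_pos: [0.4957, -0.006, 0.1296]
ee_rot: [-3.142, -0.002, -0.157]
force: [0.5, -0.3, 2.1]
opening: -0.002
grip_force: 0.9
```

Call:
{"fn": "play_rows", "kwargs": {"steps": [[[0,0,-0.002],[0,0,0],-1],[[0,0,-0.002],[0,0,0],-1]]}}

```text
clock: 2.9
ee_pos: [0.4954, -0.0059, 0.1273]
ee_rot: [-3.142, -0.001, -0.157]
force: [2.0, 0.1, 2.4]
opening: -0.001
grip_force: 1.1
```

Contact is at about 2 N. I'll keep pressing until it hits the hard stop.

Call:
{"fn": "play_rows", "kwargs": {"steps": [[[0,0,-0.002],[0,0,0],-1],[[0,0,-0.002],[0,0,0],-1]]}}

```text
clock: 3.07
ee_pos: [0.4951, -0.0058, 0.1249]
ee_rot: [-3.142, -0.0, -0.157]
force: [1.7, -0.3, 1.6]
opening: 0.002
grip_force: 1.1
```

Call:
{"fn": "play_rows", "kwargs": {"steps": [[[0,0,-0.0015],[0,0,0],-1],[[0,0,-0.0015],[0,0,0],-1]]}}

```text
clock: 3.23
ee_pos: [0.4953, -0.0058, 0.1241]
ee_rot: [-3.141, -0.001, -0.157]
force: [-3.9, -0.5, 23.1]
opening: 0.001
grip_force: 11.2
```

The hard stop shows at z 0.124 with 23 N. Release and rise clear.

Call:
{"fn": "play_rows", "kwargs": {"steps": [[[0,0,0.02],[0,0,0],-1],[[-0.01,0,0.06],[0,0,0],-1],[[-0.02,0,0.1],[0,0,0],-1],[[-0.03,0,0.14],[0,0,0],-1],[[-0.03,0,0.18],[0,0,0],-1],[[-0.03,0,0.2],[0,0,0],-1],[[-0.03,0,0.2],[0,0,0],-1],[[-0.03,0,0.2],[0,0,0],-1]]}}

```text
clock: 3.9
ee_pos: [0.4652, -0.0058, 0.3243]
ee_rot: [-3.141, -0.002, -0.157]
force: [-0.4, -0.1, -0.1]
opening: -0.001
grip_force: 0.0
```

Call:
{"fn": "play_rows", "kwargs": {"steps": [[[0,0,0],[0,0,0],-1],[[0,0,0],[0,0,0],-1],[[0,0,0],[0,0,0],-1],[[0,0,0],[0,0,0],-1],[[0,0,0],[0,0,0],-1],[[0,0,0],[0,0,0],-1],[[0,0,0],[0,0,0],-1],[[0,0,0],[0,0,0],-1]]}}

```text
clock: 4.57
ee_pos: [0.465, -0.0058, 0.3233]
ee_rot: [3.142, 0.0, -0.157]
force: [0.0, -1.1, 0.3]
opening: 0.003
grip_force: 0.0
```

```bash
python3 - <<'E'
from h import *
a=grab('wrist','w1.png'); s=env.state();print(s['clock'],s['ee_pos'],s['ee_rot'],s['force'])
h=cv2.cvtColor(a['frame'],cv2.COLOR_RGB2HSV)
m=(cv2.inRange(h,(0,150,80),(4,255,255))|cv2.inRange(h,(172,150,80),(179,255,255)))
n,l,st,c=cv2.connectedComponentsWithStats(m)
for k in range(1,n):
  if st[k,4]>15: print(st[k],c[k],onz(a,[c[k]],.117),np.median(cloud(a,l==k),0))
E
```

```text
4.6167 [ 0.46493008 -0.00582439  0.32337672] [ 3.14158664e+00  7.06431116e-05 -1.57177251e-01] [ 0.87860127  0.35674504 -0.28902233]
[419   0  74  28 591] [453.14382403  13.45685279] [[ 0.58833814 -0.23365948  0.117     ]] [ 0.60369676 -0.29938648  0.01129134]
[267 123  12  12 111] [272.58558559 128.64864865] [[ 0.50031385 -0.02981136  0.117     ]] [ 0.50020504 -0.02989059  0.11642734]
```

View pics/w1.png

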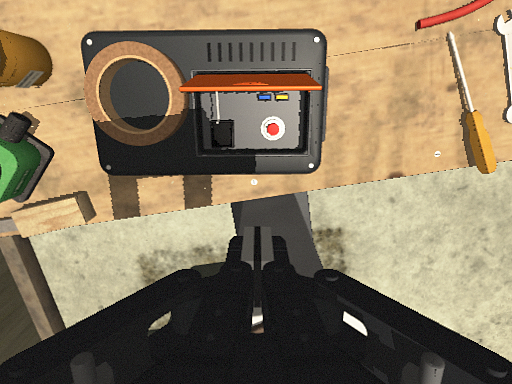

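The flap is open, with its edge at row 85, and the red button is at px (273,129), which is world (0.500,-0.030). Go over it and descend.

Call:
{"fn": "play_rows", "kwargs": {"steps": [[[0.02,-0.015,-0.02],[0,0,0],-1],[[0.034,-0.024,-0.05],[0,0,0],-1],[[0.034,-0.024,-0.09],[0,0,0],-1],[[0.034,-0.024,-0.13],[0,0,0],-1],[[0.034,-0.024,-0.16],[0,0,0],-1],[[0.034,-0.024,-0.185],[0,0,0],-1],[[0.034,-0.024,-0.2],[0,0,0],-1],[[0.034,-0.024,-0.202],[0,0,0],-1]]}}

```text
clock: 5.28
ee_pos: [0.4973, -0.0297, 0.1188]
ee_rot: [3.141, 0.004, -0.157]
force: [-1.2, 0.5, 0.2]
opening: -0.005
grip_force: 0.0
```

Call:
{"fn": "play_rows", "kwargs": {"steps": [[[0,0,-0.002],[0,0,0],-1],[[0,0,-0.004],[0,0,0],-1],[[0,0,-0.006],[0,0,0],-1],[[0,0,-0.006],[0,0,0],-1]]}}

```text
clock: 5.62
ee_pos: [0.4997, -0.0299, 0.1162]
ee_rot: [-3.141, -0.002, -0.157]
force: [0.6, -0.2, -0.5]
opening: -0.006
grip_force: 0.0
```

Call:
{"fn": "play_rows", "kwargs": {"steps": [[[0,0,-0.002],[0,0,0],-1],[[0,0,-0.003],[0,0,0],-1],[[0,0,-0.003],[0,0,0],-1]]}}

```text
clock: 5.87
ee_pos: [0.4997, -0.0299, 0.1128]
ee_rot: [-3.141, -0.002, -0.157]
force: [2.4, -0.7, 3.2]
opening: 0.001
grip_force: 1.8
```

Call:
{"fn": "play_rows", "kwargs": {"steps": [[[0,0,-0.001],[0,0,0],-1],[[0,0,-0.002],[0,0,0],-1],[[0,0,-0.002],[0,0,0],-1]]}}

```text
clock: 6.12
ee_pos: [0.4992, -0.0299, 0.1104]
ee_rot: [-3.142, -0.001, -0.157]
force: [2.0, -0.7, 3.7]
opening: -0.006
grip_force: 1.9
```

Call:
{"fn": "play_rows", "kwargs": {"steps": [[[0,0,-0.0015],[0,0,0],-1],[[0,0,-0.0015],[0,0,0],-1]]}}

```text
clock: 6.28
ee_pos: [0.4993, -0.0299, 0.1097]
ee_rot: [-3.142, -0.001, -0.157]
force: [-1.7, 0.1, 24.3]
opening: -0.001
grip_force: 11.9
```

The breaker hit its stop at z 0.110. Rise, then go behind the flap.

Call:
{"fn": "play_rows", "kwargs": {"steps": [[[0,0,0.03],[0,0,0],-1],[[0,0,0.07],[0,0,0],-1],[[0,0,0.11],[0,0,0],-1],[[0,0,0.15],[0,0,0],-1],[[0,0,0.18],[0,0,0],-1],[[0,0,0.19],[0,0,0],-1],[[0,0,0.19],[0,0,0],-1]]}}

```text
clock: 6.87
ee_pos: [0.4997, -0.0299, 0.3012]
ee_rot: [-3.141, -0.003, -0.157]
force: [0.6, 0.1, -0.3]
opening: 0.0
grip_force: 0.0
```

```bash
python3 - <<'E'
from h import *
a=grab('wrist','w2.png'); s=env.state();print(s['clock'],s['ee_pos'],s['force'])
h=cv2.cvtColor(a['frame'],cv2.COLOR_RGB2HSV)
m=(cv2.inRange(h,(0,150,80),(4,255,255))|cv2.inRange(h,(172,150,80),(179,255,255)))
n,l,st,c=cv2.connectedComponentsWithStats(m)
for k in range(1,n):
  if st[k,4]>15: print(st[k],c[k],np.median(cloud(a,l==k),0))
P=cloud(a,orange(a));P=P[P[:,2]>.14];print(P.min(0),P.max(0))
E
```

```text
6.9167 [ 0.49889239 -0.02979828  0.29927579] [ 0.12953267 -0.29236295 -0.61904278]
[404   0  97  22 617] [440.726094     6.73095624] [ 0.64720698 -0.28939972  0.01105387]
[409  10 100  47 890] [458.33258427  34.88202247] [ 0.60778274 -0.31871299  0.01122351]
[252 159  11  12 103] [257.01941748 164.41747573] [ 0.50029434 -0.02989949  0.11011875]
[ 0.54026276 -0.07226107  0.14003281] [0.56915187 0.06441321 0.21180546]
```

View pics/w2.png

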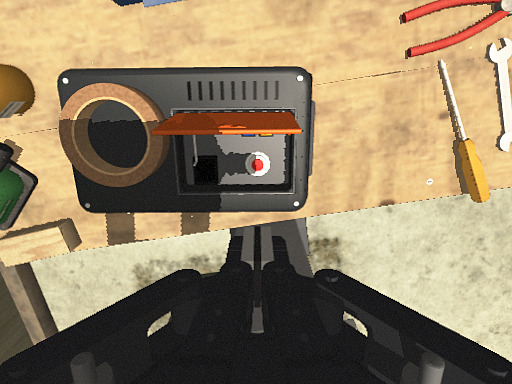

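The button at (257,164) is now at z 0.110, fully in, and the flap is upright. Move behind the flap and down.

Call:
{"fn": "play_rows", "kwargs": {"steps": [[[0.035,0.003,0],[0,0,0],-1],[[0.07,0.006,0],[0,0,0],-1],[[0.1,0.009,0],[0,0,0],-1],[[0.1,0.009,-0.03],[0,0,0],-1],[[0.1,0.009,-0.07],[0,0,0],-1],[[0.1,0.009,-0.1],[0,0,0],-1],[[0.1,0.009,-0.117],[0,0,0],-1],[[0.1,0.009,-0.117],[0,0,0],-1]]}}

```text
clock: 7.58
ee_pos: [0.5949, -0.0205, 0.1757]
ee_rot: [3.141, 0.01, -0.157]
force: [-0.6, -0.3, -0.7]
opening: 0.001
grip_force: 0.0
```

Call:
{"fn": "play_rows", "kwargs": {"steps": [[[-0.02,0.003,0.003],[0,0,0],-1],[[-0.035,0.005,0.005],[0,0,0],-1],[[-0.044,0.007,0.005],[0,0,0],-1],[[-0.049,0.0075,0.002],[0,0,0],-1],[[-0.054,0.008,0.0],[0,0,0],-1],[[-0.059,0.009,-0.003],[0,0,0],-1],[[-0.064,0.01,-0.006],[0,0,0],-1],[[-0.064,0.01,-0.006],[0,0,0],-1]]}}

```text
clock: 8.25
ee_pos: [0.5339, -0.0107, 0.1751]
ee_rot: [3.141, 0.001, -0.157]
force: [-0.0, -0.7, -0.7]
opening: -0.002
grip_force: 0.3
```

Call:
{"fn": "play_rows", "kwargs": {"steps": [[[-0.005,0.0007,-0.004],[0,0,0],-1],[[-0.009,0.001,-0.008],[0,0,0],-1],[[-0.013,0.002,-0.013],[0,0,0],-1],[[-0.016,0.0025,-0.018],[0,0,0],-1],[[-0.018,0.003,-0.023],[0,0,0],-1],[[-0.02,0.003,-0.029],[0,0,0],-1],[[-0.021,0.003,-0.034],[0,0,0],-1],[[-0.021,0.003,-0.034],[0,0,0],-1]]}}

```text
clock: 8.92
ee_pos: [0.5132, -0.0077, 0.1408]
ee_rot: [3.142, 0.002, -0.157]
force: [-0.8, 1.0, 2.1]
opening: 0.004
grip_force: 0.8
```

Call:
{"fn": "play_rows", "kwargs": {"steps": [[[-0.005,0.001,-0.003],[0,0,0],-1],[[-0.01,0.0015,-0.006],[0,0,0],-1],[[-0.017,0.002,-0.009],[0,0,0],-1],[[-0.017,0.002,-0.012],[0,0,0],-1],[[-0.017,0.002,-0.012],[0,0,0],-1]]}}

```text
clock: 9.33
ee_pos: [0.4957, -0.0057, 0.1294]
ee_rot: [3.141, 0.002, -0.157]
force: [-1.5, -0.5, 2.1]
opening: 0.001
grip_force: 1.0
```

Call:
{"fn": "play_rows", "kwargs": {"steps": [[[0,0,-0.002],[0,0,0],-1],[[0,0,-0.003],[0,0,0],-1],[[0,0,-0.003],[0,0,0],-1]]}}

```text
clock: 9.58
ee_pos: [0.4969, -0.0058, 0.1267]
ee_rot: [3.142, 0.0, -0.157]
force: [-1.4, 0.7, 1.8]
opening: 0.004
grip_force: 1.1
```

Call:
{"fn": "play_rows", "kwargs": {"steps": [[[0,0,-0.002],[0,0,0],-1],[[0,0,-0.003],[0,0,0],-1],[[0,0,-0.003],[0,0,0],-1]]}}

```text
clock: 9.83
ee_pos: [0.4972, -0.0058, 0.1243]
ee_rot: [-3.142, -0.0, -0.157]
force: [-6.5, -0.6, 18.6]
opening: -0.001
grip_force: 9.0
```

The stop is reached. Release and check.

Call:
{"fn": "play_rows", "kwargs": {"steps": [[[0,0,0.01],[0,0,0],-1],[[0,0,0.04],[0,0,0],-1],[[-0.01,0,0.08],[0,0,0],-1],[[-0.02,0,0.12],[0,0,0],-1],[[-0.03,0,0.16],[0,0,0],-1],[[-0.03,0,0.2],[0,0,0],-1],[[-0.03,0,0.2],[0,0,0],-1],[[-0.03,0,0.2],[0,0,0],-1]]}}

```text
clock: 10.5
ee_pos: [0.4683, -0.0059, 0.3265]
ee_rot: [-3.141, -0.006, -0.157]
force: [-0.0, -0.1, -1.6]
opening: -0.004
grip_force: 0.0
```

Call:
{"fn": "play_rows", "kwargs": {"steps": [[[0,0,0],[0,0,0],-1],[[0,0,0],[0,0,0],-1],[[0,0,0],[0,0,0],-1],[[0,0,0],[0,0,0],-1],[[0,0,0],[0,0,0],-1],[[0,0,0],[0,0,0],-1],[[0,0,0],[0,0,0],-1],[[0,0,0],[0,0,0],-1]]}}

```text
clock: 11.17
ee_pos: [0.4669, -0.0058, 0.3238]
ee_rot: [3.142, 0.0, -0.157]
force: [0.9, -0.5, -0.0]
opening: 0.002
grip_force: 0.0
```

```bash
python3 - <<'E'
from h import *
a=grab('wrist','w3.png'); s=env.state();print(s['clock'],s['ee_pos'],s['force'])
P=cloud(a,orange(a));P=P[(P[:,2]>.1)&(abs(P[:,1])<.1)&(P[:,0]<.6)];print(P.min(0),P.max(0),np.median(P,0))
E
```

```text
11.2167 [ 0.46695095 -0.00580717  0.32384348] [-0.86633507 -0.21187197  0.17374909]
[ 0.4710731  -0.07463726  0.11390474] [0.56691083 0.05403851 0.13393343] [ 0.52118338 -0.00991617  0.13068339]
```

View pics/w3.png

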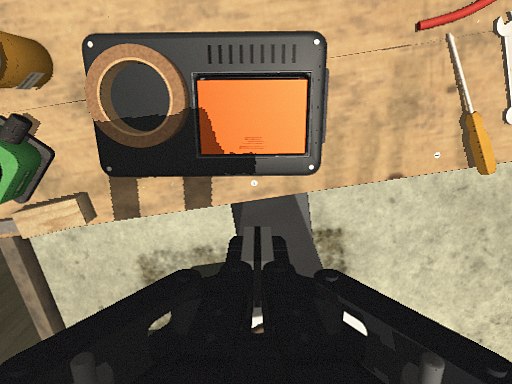

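The flap at px (195–308, 78–157) is flush and latched (z 0.131), and the pack and tape roll look unmoved.

```bash
python3 -c "
from bench import env
print(env.close_job())"
```

```text
the job is handed in; nothing more can be done
None
```

The job is done and handed in at about 11 s: the flap popped open, the breaker button is fully in (top at z 0.110), and the flap is shut and latched, with the pack and tape roll showing no visible movement.

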